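# Put up the walls of a folding display case around a carving

## Robot

A 6-joint arm with a two-finger parallel gripper is mounted at the origin on the work surface. World frame = base frame: x ahead of the robot, y to its left, z up, the work surface at z = 0. Lengths are in m, angles in rad, forces in N, time in s.
With the tool pointing down it reaches from about 0.275 to 0.825 m from the base axis. Payload 5.2 kg.
Tool frame: the origin (TCP) lies midway between the tips of the shut fingers; the grasp point (between the pads) lies hold_point_z behind it (hold_point_z is the distance from the TCP to the grasp point, in m); z points along the fingers, y is the line along which they close (so a half turn about z gives the same grasp; the last joint's range is limited). The gripper opens to 93 mm and grips with 3 to 60 N. Pads are 15 mm wide; open, the fingers measure 128 mm over their backs; the gripper's body (75 mm by 188 mm) begins 65 mm behind the grasp point.
Start: joints at [-1.496, 0.259, 1.535, -0, 1.348, -0.203], TCP at [0.151, -0.529, 0.219] pointing down, gripper open.
Joint ranges: [-3.14, 3.14], [-0.91, 2.08], [0.19, 2.58], [-1.22, 4.36], [0.22, 2.71], [-3.12, 3.12]. Speed limits (rad/s): [2.57, 2.57, 3.14, 3.14, 3.14, 3.14].

## Interface

Orientations are given as a unit quaternion [w, x, y, z].
In Python, from station import * gives the robot as it stands.
- The arm moves only by the tool play_rows, never from a script. Its argument "deltas" is a list of rows, each an object with "translation": the shift along the world's x, y, z in mm, a list of three; "twist": the turn about the world's z in rad. A call has 1 to 5 rows; each row shifts and turns the commanded pose from where the row before left it; what a row does not reach is not made up. A row lasts 1/8 s, in which the tool goes at most 62.5 mm and 10.7 degrees, less where a joint would pass 70% of its speed; a pose out of reach is approached as far as the arm can. A call is refused whole if a number of a shift passes 62.5 or a number of a turn 0.188, either way. A call with a gripper value outside its range is refused whole. "hand" is the closure, from -1 (fully open) to 1 (shut), set as the call begins (left out, the last holds). The fingers move at their own pace and stop on an object; "newtons" is the grip in N (left out, the last holds). Time passes only in rows, so rows that do not move let the fingers close. It gives the time, the measured TCP pose, the force, the opening and the grip force at its end, in the units of the state.
- observe(): the state, without advancing time (a new reading comes with each control period).
- read_camera(name): name is "scene" or "top" or "wrist"; returns a dict with "img" (480x640x3 uint8, red, green, blue), "fx", "fy", "cx", "cy" (pixels), "dist_coeffs" ([k1, k2, p1, p2, k3] as OpenCV has them; the pictures are not rectified), "pose" (4x4, takes a point from camera to world coordinates). Camera axes: x right, y down, z forward; pixel columns grow to the right and rows downward; lengths in m; the calibration is good to about 2 mm. A picture is of the moment at which its call begins. There is no depth.
- job_done(): hands the job in; it is judged then, once.
Trained networks look in a picture, given as the dict that the camera call returned (one of the last four; its "shot" number tells which), for a name from the list of things; names that differ only in an ending like _2 or _b are one class to them, and where a whole thing is asked for, a point or a joint stands for the part that bears it (a point fixed in the world has none). Each returns a list of dicts, best first, with "p" (0 to 1); they miss things now and then, are a little off and sometimes report something else, mostly with a low value. They report only what shows in the picture. A call takes as long as a camera call. They do not tell look-alikes from the thing itself.
- find_in(name, picture): "position" ([column, row] as shares, 0 to 1, of the picture: columns of its width, rows of its height, amid what is visible of it).
- regions_of(name, picture): "region" (480x640 bool, what is visible of it) and "position" ([column, row] as shares, 0 to 1, of the picture: columns of its width, rows of its height, amid what is visible of it).
The state is a dict: "t": time; "joints": joint angles; "dq": joint speeds; "tau": joint torques, N m; "ee_pos": TCP position; "eef_rot": TCP orientation; "force": force on the tool from outside, world axes, zero at the start; "moment": the same for the moment, N m; "finger_gap": finger opening in m; "gripper_force": force on a finger pad.
Only numpy, scipy, OpenCV 4.12 (cv2) and the standard library are available. Lean on these libraries where they do the work, as an engineer would, in place of code of your own. Each camera call takes 0.05 s, during which the arm holds its last target. There are 200 camera calls.

## Task

Put up the folding display case around the finished carving: raise the left and right end walls until each clicks upright, and only then raise the front wall (the one on the robot's side) until it clips upright between them. Press gently, no harder than the catches need, and leave the carving standing where it is on the base and the other things on the bench undisturbed.

Things in the scene. Friction and masses are not known exactly. Their poses are not given: they have to be found in the camera images.
- case: folding display case fixed to the bench: plywood base 126 x 148 mm with a grey pad, its top 20 mm above the bench; a clear, blue-framed fixed wall 92 mm high and 212 mm wide on its +x side (away from the robot, inner face at x = +66 mm); three blue hinged walls on the other sides. Origin: at bench height under the base's centre; x from front wall to fixed wall, y from right to left wall, z up
- left_wall (a joint): hinge (rad) of the left end wall. 0 = folded out level, 1.57 = upright and clicked home; springy, drops back unless it clicked. Hinge axis along the case's x at y = +78 mm, 17 mm above the bench; the wall spans x = -80 to +64 mm. A sprung brass ball in the fixed wall, 60 mm above the hinge, catches it: 5 to 12 N there
- right_wall (a joint): hinge (rad) of the right end wall. 0 = folded out level, 1.57 = upright and clicked home; springy, drops back unless it clicked. Mirror image of the left wall: axis at case y = -78 mm, 17 mm above the bench; same catch
- front_wall (a joint): hinge (rad) of the front wall, nearest the robot. 0 = folded out level, 1.57 = upright and clicked home; springy, drops back unless it clicked. Axis along the case's y at x = -62 mm, 17 mm above the bench; spans y = -73 to +73 mm. Brass balls on the two end walls, 58 mm above the hinge, catch it: it clicks only between upright end walls
- left_wall_edge (a point): middle of the free edge (yellow stripe) of the left wall, a blue panel 6 mm thick, at mid-thickness, 75 mm from its hinge axis (for the end walls at case x = -8 mm)
- right_wall_edge (a point): middle of the free edge (yellow stripe) of the right wall, a blue panel 6 mm thick, at mid-thickness, 75 mm from its hinge axis (for the end walls at case x = -8 mm)
- front_wall_edge (a point): middle of the free edge (yellow stripe) of the front wall, a blue panel 6 mm thick, at mid-thickness, 75 mm from its hinge axis (for the end walls at case x = -8 mm)
- carving: loose ivory-coloured carving of a lying animal, plinth 80 x 46 x 12 mm, 66 mm tall overall, standing on the case's base; origin under the plinth's centre, its length along x, z up
- seated_carving: loose: seated ivory-coloured figure on a pale wood plinth 80 x 46 x 12 mm, 95 mm tall overall; origin under the plinth's centre
- bowl: loose: black rubber bowl, rim radius 60 mm, 55 mm high; origin under its centre
- scraper_block: loose: pale wooden scraper block 90 x 45 x 22 mm; origin under its centre
- dust_brush: loose: dust brush lying along its own x axis; origin under it
There are look-alikes about, which are no part of the job. Leave any purple or yellow look-alike of the carving alone.

How it is judged:
By the outcome, as a careful person would: the job done as asked, in the order asked, and still so for the second after the job is handed in, with the robot touching nothing.
It also fails if it takes over 61 s, if anything falls off the work surface, if the arm or the gripper's body presses on something with over 40 N, if the wrist force passes 120 N, or if a joint passes its speed limit or range.

## Working session

There is one attempt and no reset: what is moved stays moved. The work goes in short steps, Python scripts to look and compute and a tool call to move; the robot and the scene stay as the last step left them, time stands still between calls to the robot, and variables do not carry over. Pictures are saved under pics/ and viewed, at most 11 in all, crops included, and the job is handed in when it is done.

Besides the shell and the picture viewer there is one more tool, called after "Emit:" as name(argument=value, ...) on one line, values as JSON. play_rows: Moves the arm, as the interface text tells. Its arguments: {"type":"object","properties":{"deltas":{"type":"array"},"hand":{"type":"number"},"newtons":{"type":"number"}},"required":["deltas"]}

```bash
mkdir -p pics
cat > h.py <<'E'
from station import *
import numpy as np, cv2
def K(c): return np.array([[c["fx"],0,c["cx"]],[0,c["fy"],c["cy"]],[0,0,1.]])
def proj(c,P):
    T=np.linalg.inv(np.array(c["pose"]));
    P=np.atleast_2d(P)@T[:3,:3].T+T[:3,3]
    return cv2.projectPoints(P,np.zeros(3),np.zeros(3),K(c),np.array(c["dist_coeffs"],float))[0][:,0]
def ray(c,uv):
    n=cv2.undistortPoints(np.array([[uv]],float),K(c),np.array(c["dist_coeffs"],float))[0,0]
    T=np.array(c["pose"]); return T[:3,3],T[:3,:3]@np.array([n[0],n[1],1])
def atz(c,uv,z):
    o,d=ray(c,uv); return o+d*(z-o[2])/d[2]
def save(c,n): cv2.imwrite(f"pics/{n}.png",c["img"][:,:,::-1])
E
python3 - <<'E'
from h import *
for n in("scene","top"):
    c=read_camera(n);save(c,n+"0"); print(n,np.round(c["pose"],3).tolist())
    for k in("case","left_wall_edge","right_wall_edge","front_wall_edge","left_wall","right_wall","front_wall","carving","seated_carving","bowl","scraper_block","dust_brush"):
        for d in find_in(k,c)[:3]:
            uv=np.array(d["position"])*[640,480]; print(k,round(d["p"],2),uv.round(),atz(c,uv,.018)[:2].round(3))
s=observe();print(s)
E
```

```text
scene [[-0.052, 0.684, -0.727, 1.839], [0.999, 0.036, -0.038, 0.068], [-0.0, -0.728, -0.685, 1.262], [0.0, 0.0, 0.0, 1.0]]
case 0.68 [337. 270.] [0.633 0.034]
case 0.52 [295. 261.] [ 0.603 -0.084]
case 0.16 [382. 272.] [0.633 0.162]
left_wall_edge 0.73 [380. 274.] [0.641 0.156]
right_wall_edge 0.91 [298. 260.] [ 0.597 -0.076]
front_wall_edge 0.91 [344. 247.] [0.536 0.051]
left_wall 0.84 [385. 274.] [0.642 0.168]
right_wall 0.89 [297. 261.] [ 0.6  -0.08]
front_wall 0.84 [342. 247.] [0.54  0.046]
carving 0.87 [394. 236.] [0.482 0.197]
carving 0.84 [392. 329.] [0.835 0.184]
carving 0.79 [346. 269.] [0.626 0.06 ]
seated_carving 0.56 [478. 234.] [0.461 0.452]
bowl 0.75 [426. 198.] [0.299 0.304]
bowl 0.15 [296. 260.] [ 0.597 -0.082]
scraper_block 0.65 [183. 238.] [ 0.526 -0.428]
dust_brush 0.96 [228. 207.] [ 0.377 -0.316]
top [[-0.001, -0.987, 0.159, 0.39], [-1.0, 0.0, -0.0, 0.01], [0.0, -0.159, -0.987, 1.03], [0.0, 0.0, 0.0, 1.0]]
case 0.64 [300. 203.] [0.653 0.045]
left_wall_edge 0.55 [254. 197.] [0.666 0.153]
right_wall_edge 0.66 [348. 208.] [ 0.641 -0.07 ]
right_wall_edge 0.23 [128. 28
[... 609 characters left out ...]
't': 1.3, 'joints': array([-1.49582863e+00,  2.58595487e-01,  1.53498566e+00,  6.08962414e-06,
        1.34795872e+00, -2.02831889e-01]), 'dq': array([-6.16230206e-04,  8.24647408e-04, -5.15545780e-06,  8.68167725e-04,
        1.64215434e-03,  8.90899374e-04]), 'tau': array([ 6.50112361e-04, -4.37209439e+01, -2.84305161e+01,  7.19907065e-02,
        3.15653952e-02, -2.69333799e-05]), 'ee_pos': array([ 0.15084206, -0.52893901,  0.21866094]), 'eef_rot': array([2.65287521e-05, 9.90369016e-01, 1.38452920e-01, 1.27727043e-06]), 'force': array([-0.57920086, -0.36354967,  0.19694268]), 'moment': array([ 0.00505745,  0.04186964, -0.00083544]), 'gripper_force': 0.0, 'finger_gap': 0.09288861048690773}
```

Run:
```python
import cv2
a=cv2.imread("pics/top0.png")[120:300,190:400]; cv2.imwrite("pics/topc.png",cv2.resize(a,(700,600),interpolation=cv2.INTER_CUBIC))
a=cv2.imread("pics/scene0.png")[170:350,250:460]; cv2.imwrite("pics/scenec.png",cv2.resize(a,(700,600),interpolation=cv2.INTER_CUBIC))
```

```text
(no output)
```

View pics/topc.png

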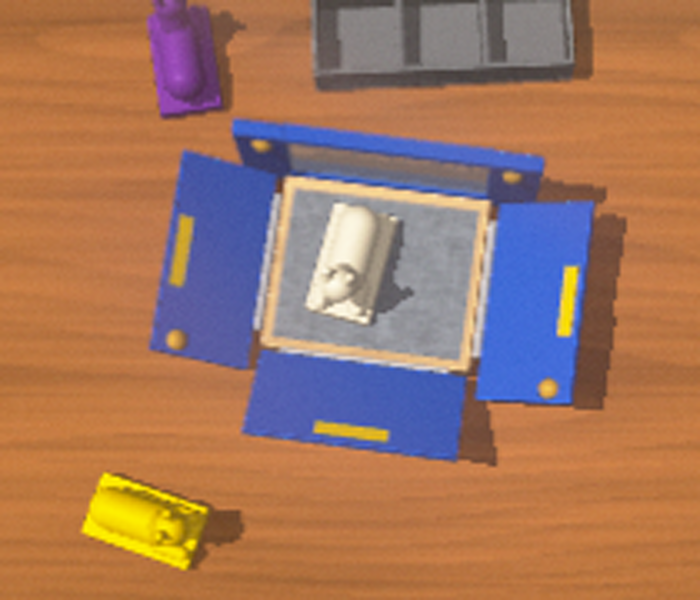

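View pics/scenec.png

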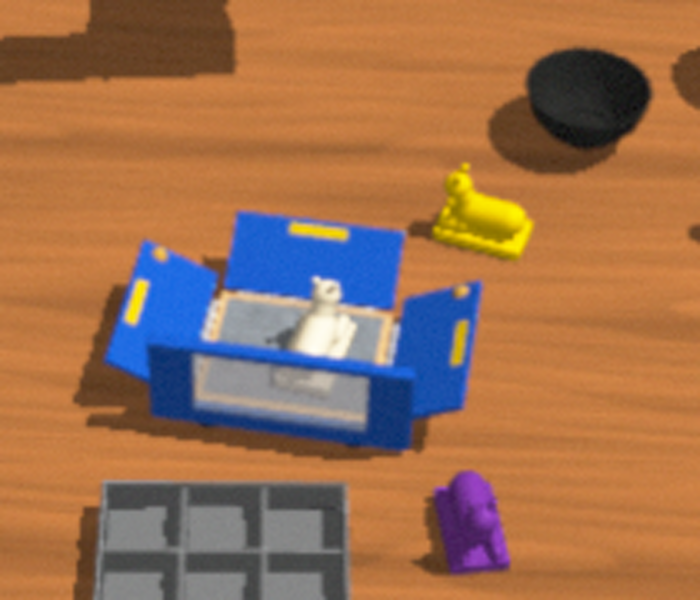

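```bash
cat > fit.py <<'E'
from h import *
from scipy.optimize import least_squares
import pickle
def wall(w,s,r,t,a):  # s along hinge, r from the axis, t normal (+ = up when folded)
    c,n=np.cos(a),np.sin(a); o=r*c-t*n; z=.017+r*n+t*c
    return {"L":(s,.078+o,z),"R":(s,-.078-o,z),"F":(-.062-o,s,z)}[w]
def world(p,P):
    c,s=np.cos(p[2]),np.sin(p[2]); P=np.atleast_2d(P)
    return np.c_[p[0]+c*P[:,0]-s*P[:,1],p[1]+s*P[:,0]+c*P[:,1],P[:,2]]
E
python3 - <<'E'
from fit import *
t=read_camera("top");s=read_camera("scene")
T=lambda *uv:np.array(uv)/3.3333+[190,120]
S=lambda *uv:np.array(uv)/3.3333+[250,170]
obs=[]
for uv,P in [((287,177),(.063,.074,.02)),((491,200),(.063,-.074,.02)),((467,371),(-.063,-.074,.02)),((262,347),(-.063,.074,.02))]:
    obs.append((t,T(*uv),lambda p,P=P:P))
obs+= [(s,S(392,313),lambda p:(-.063,.074,.02)),(s,S(218,292),lambda p:(-.063,-.074,.02))]
W=[("F",.073,T(244,433),S(404,233),3),("F",-.073,T(458,460),S(238,212),3),
("L",.064,T(183,152),S(465,408),4),("L",-.08,T(150,350),S(480,283),4),
("R",.064,T(593,202),S(107,360),5),("R",-.08,T(572,403),S(148,240),5)]
for w,l,a,b,i in W:
    for c,uv in((t,a),(s,b)): obs.append((c,uv,lambda p,w=w,l=l,i=i:wall(w,l,.075,.003,p[i])))
def res(p): return np.concatenate([(proj(c,world(p,f(p)))[0]-uv) for c,uv,f in obs])
r=least_squares(res,[.65,.05,-.1,.1,.1,.1],loss="soft_l1",f_scale=1.)
print(r.x.round(4)); print(res(r.x).reshape(-1,2).round(1).tolist())
for w,l,a in(("F",0,3),("L",-.008,4),("R",-.008,5)):print(w,world(r.x,wall(w,l,.075,0,r.x[a])).round(3))
# overlay
for n,c in(("t",t),("s",s)):
    im=c["img"][:,:,::-1].copy(); im=cv2.resize(im,None,fx=3,fy=3,interpolation=cv2.INTER_CUBIC)
E
```

```text
[ 0.6549  0.0379 -0.1274  0.4     0.3908  0.4154]
[[-0.6, -0.3], [-0.5, 0.3], [0.4, 0.4], [-0.7, -0.2], [-0.4, -0.9], [0.3, -1.2], [-0.5, 0.2], [-0.8, -0.4], [-0.5, 0.2], [-1.1, -0.2], [-0.8, -0.6], [-1.0, 0.2], [-0.6, -0.3], [0.1, -0.0], [0.1, -0.8], [-1.6, -0.2], [-0.3, -0.4], [-2.3, -0.3]]
F [[0.525 0.055 0.046]]
L [[0.666 0.185 0.046]]
R [[ 0.628 -0.107  0.047]]
```

The top view shows the blue case at about top (300,203), with the three blue flaps. The right flap is at (349,211), the left at (253,197) and the front at (298,242). Carving candidates in the top view are ivory (294,199) on the pad, purple (245,138) and yellow (232,277). The ivory one on the base is the one meant, and I'll leave the other two alone. The enlarged crops confirm this. The walls rest at about 0.4 rad. I'll start with the right wall.

Emit:
play_rows(deltas=[{"translation":[40,34,0],"twist":0.15},{"translation":[40,34,0],"twist":0.15},{"translation":[40,34,0],"twist":0.15},{"translation":[40,34,0],"twist":0.15},{"translation":[40,34,0],"twist":0.15}], hand=1, newtons=20)

```text
t: 2.02
ee_pos: [0.352, -0.3578, 0.2189]
eef_rot: [0.0, 0.87, 0.494, 0.0]
force: [1.0, -0.2, -0.3]
finger_gap: 0.0475
gripper_force: 0.0
```

Emit:
play_rows(deltas=[{"translation":[40,34,0],"twist":0.15},{"translation":[40,34,0],"twist":0.15},{"translation":[40,33,0],"twist":0.116},{"translation":[40,33,0]},{"translation":[40,33,0]}])

```text
validation failed for argument at $.de...
```

Emit:
play_rows(deltas=[{"translation":[40,32,0]},{"translation":[34,20,-30]},{"translation":[0,0,-40]},{"translation":[0,0,-40]},{"translation":[0,0,0]}])

```text
validation failed for argument at $.de...
```

Emit:
play_rows(deltas=[{"translation":[45,35,0],"twist":0.14},{"translation":[45,35,0],"twist":0.14},{"translation":[45,35,0],"twist":0.134},{"translation":[45,35,0],"twist":0},{"translation":[45,35,0],"twist":0}])

```text
t: 2.65
ee_pos: [0.5773, -0.1826, 0.2188]
eef_rot: [0.0, 0.751, 0.66, 0.0]
force: [-0.3, -1.4, -0.7]
finger_gap: 0.0013
gripper_force: 0.0
```

Emit:
play_rows(deltas=[{"translation":[47,50,0],"twist":0},{"translation":[0,0,-50],"twist":0},{"translation":[0,0,-40],"twist":0},{"translation":[0,0,-30],"twist":0},{"translation":[0,0,0],"twist":0}])

```text
t: 3.28
ee_pos: [0.6168, -0.1375, 0.0959]
eef_rot: [-0.003, 0.751, 0.66, -0.001]
force: [-0.1, -0.2, 0.5]
finger_gap: 0.0003
gripper_force: 0.0
```

Run:
```python
from h import *
c=read_camera("wrist"); save(c,"w1"); s=observe(); print(s["ee_pos"],s["joints"].round(2),s["force"])
```

```text
[ 0.61817776 -0.13816931  0.09803088] [-0.4   0.5   1.48  0.    1.16 -0.27] [ 0.18975027 -0.31029456  0.18637629]
```

View pics/w1.png

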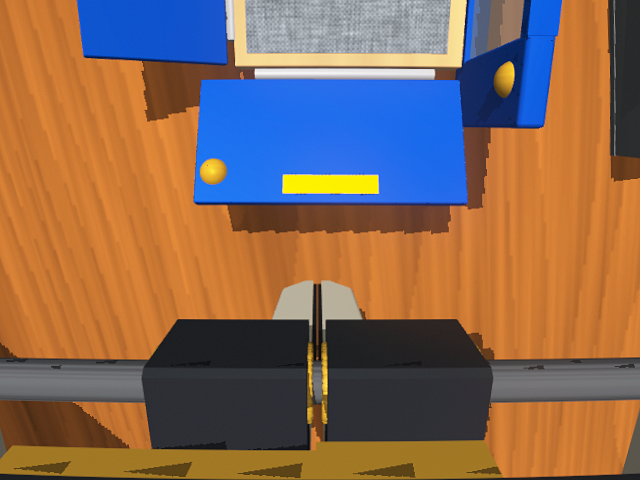

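The wrist view shows the yellow stripe on the right wall's edge at (330,184). The shut fingers at (317,300) are outside it and aligned with it. Next I lower them and approach.

Emit:
play_rows(deltas=[{"translation":[0,0,-35],"twist":0},{"translation":[0,0,-32],"twist":0},{"translation":[1,8,0],"twist":0},{"translation":[1,6,0],"twist":0},{"translation":[0,0,0],"twist":0}])

```text
t: 3.95
ee_pos: [0.6222, -0.1241, 0.034]
eef_rot: [0.002, 0.751, 0.66, 0.001]
force: [-0.2, 0.1, -0.0]
finger_gap: 0.0006
gripper_force: 0.0
```

Emit:
play_rows(deltas=[{"translation":[0.5,4,0],"twist":0},{"translation":[0.4,3,0],"twist":0},{"translation":[0,0,0],"twist":0}])

```text
t: 4.32
ee_pos: [0.6216, -0.1171, 0.0318]
eef_rot: [0.0, 0.751, 0.66, 0.0]
force: [-0.5, 0.5, -0.9]
finger_gap: 0.0006
gripper_force: 0.0
```

Emit:
play_rows(deltas=[{"translation":[0.4,3,0],"twist":0},{"translation":[0.4,3.2,5],"twist":0},{"translation":[0.4,3.2,6],"twist":0},{"translation":[0.6,4.6,6],"twist":0},{"translation":[0.6,4.6,5],"twist":0}])

```text
t: 4.95
ee_pos: [0.624, -0.0988, 0.0545]
eef_rot: [0.0, 0.751, 0.66, -0.0]
force: [-2.2, -3.1, 1.9]
finger_gap: 0.0002
gripper_force: 1.8
```

Run:
```python
from h import *
c=read_camera("wrist"); save(c,"w2"); s=observe(); print(s["ee_pos"],s["force"])
```

```text
[ 0.62443916 -0.09813151  0.05508027] [-1.37631885 -1.70728802  1.55039421]
```

View pics/w2.png

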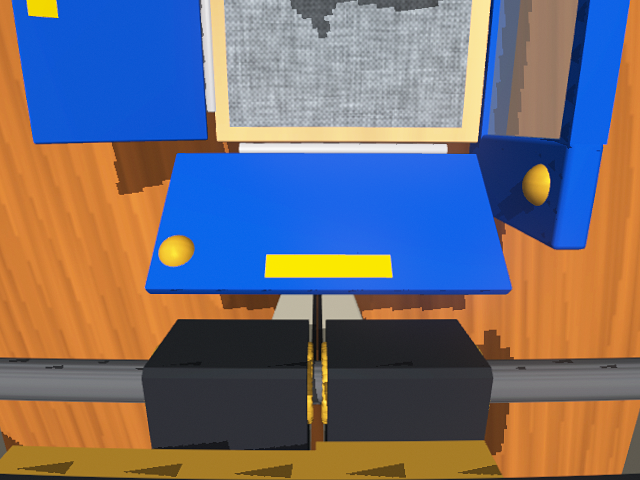

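The wall is riding up on the fingers: its edge is at row 290 and the stripe at (328,266). I'll continue along the arc.

Emit:
play_rows(deltas=[{"translation":[0.6,5,4],"twist":0},{"translation":[0.7,5.5,4],"twist":0},{"translation":[0.8,6,3.5],"twist":0},{"translation":[0.8,6,3],"twist":0},{"translation":[0,0,0],"twist":0}])

```text
t: 5.62
ee_pos: [0.6268, -0.0751, 0.0681]
eef_rot: [-0.0, 0.751, 0.66, 0.0]
force: [-0.4, -0.3, -0.2]
finger_gap: 0.0008
gripper_force: 0.2
```

Emit:
play_rows(deltas=[{"translation":[0.8,6,2],"twist":0},{"translation":[0.8,6,2],"twist":0},{"translation":[0.6,5,1],"twist":0},{"translation":[0.4,3,0],"twist":0},{"translation":[0,0,0],"twist":0}])

```text
t: 6.25
ee_pos: [0.6296, -0.0553, 0.0732]
eef_rot: [-0.0, 0.751, 0.66, 0.001]
force: [-0.5, -0.1, -0.3]
finger_gap: 0.0002
gripper_force: 0.0
```

Emit:
play_rows(deltas=[{"translation":[0.3,2,0],"twist":0},{"translation":[0.2,1.5,0],"twist":0},{"translation":[0,0,0],"twist":0}])

```text
t: 6.62
ee_pos: [0.6301, -0.0524, 0.0732]
eef_rot: [-0.0, 0.751, 0.66, 0.0]
force: [0.2, -0.5, -0.1]
finger_gap: 0.0003
gripper_force: 0.2
```

Run:
```python
from h import *
c=read_camera("wrist"); save(c,"w3"); s=observe(); print(s["ee_pos"],s["force"])
```

```text
[ 0.63010101 -0.05241305  0.07313609] [-0.56177806  0.12801847 -0.26604593]
```

View pics/w3.png

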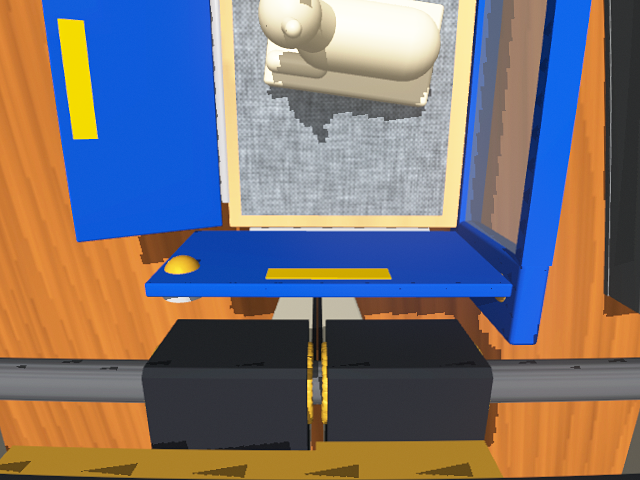

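The right wall is nearly upright, with its edge at row 290, and is just reaching the ball in the fixed wall at (500,298). From here I use fine steps.

Emit:
play_rows(deltas=[{"translation":[0.1,1,0],"twist":0},{"translation":[0.1,1,0],"twist":0}])

```text
t: 6.92
ee_pos: [0.6303, -0.0508, 0.0732]
eef_rot: [0.0, 0.751, 0.66, 0.0]
force: [0.2, -1.4, 0.3]
finger_gap: 0.0004
gripper_force: 0.6
```

Emit:
play_rows(deltas=[{"translation":[0.1,1,0],"twist":0},{"translation":[0.1,1,0],"twist":0}])

```text
t: 7.18
ee_pos: [0.6305, -0.049, 0.0732]
eef_rot: [0.0, 0.751, 0.66, -0.0]
force: [0.3, -3.3, -0.5]
finger_gap: 0.0004
gripper_force: 1.8
```

Emit:
play_rows(deltas=[{"translation":[0.1,1,0],"twist":0}])

```text
t: 7.3
ee_pos: [0.6305, -0.0489, 0.0732]
eef_rot: [0.001, 0.751, 0.66, -0.001]
force: [-0.1, -7.2, 0.3]
finger_gap: 0.0
gripper_force: 3.5
```

Emit:
play_rows(deltas=[{"translation":[0.1,1,0],"twist":0}])

```text
t: 7.42
ee_pos: [0.6305, -0.0488, 0.0732]
eef_rot: [0.001, 0.751, 0.66, -0.001]
force: [-0.4, -9.9, 0.3]
finger_gap: 0.0005
gripper_force: 4.9
```

Emit:
play_rows(deltas=[{"translation":[0,0.5,0],"twist":0}])

```text
t: 7.55
ee_pos: [0.6305, -0.0488, 0.0733]
eef_rot: [0.001, 0.751, 0.66, -0.001]
force: [-1.2, -9.7, 0.5]
finger_gap: 0.0008
gripper_force: 5.2
```

Run:
```python
from h import *
from fit import *
c=read_camera("wrist"); s=observe(); print(s["ee_pos"],s["force"])
p=[.6549,.0379,-.1274]
for a in(1.4,1.5,1.57):print(a,proj(c,world(p,[wall("R",l,.075,t,a) for l in(-.08,.064) for t in(-.003,.003)])).round(0).tolist())
im=c["img"][200:380,120:600,::-1]; cv2.imwrite("pics/w4.png",cv2.resize(im,None,fx=1.66,fy=1.66))
```

```text
[ 0.63046379 -0.04878054  0.07320456] [-1.62516003 -9.03428373  0.48908058]
1.4 [[153.0, 327.0], [150.0, 315.0], [507.0, 326.0], [510.0, 314.0]]
1.5 [[150.0, 312.0], [148.0, 298.0], [511.0, 311.0], [513.0, 297.0]]
1.57 [[148.0, 300.0], [146.0, 286.0], [513.0, 299.0], [515.0, 285.0]]
```

View pics/w4.png

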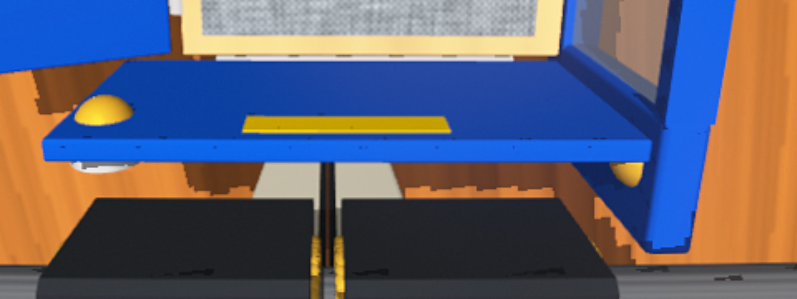

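The ball at crop (627,172) now shows outside the wall's outer face, and the edge rows match 1.57 rad. I'll back off and check that the wall stays.

Emit:
play_rows(deltas=[{"translation":[-0.5,-5,0],"twist":0},{"translation":[-0.9,-7,0],"twist":0},{"translation":[-1.3,-10,0],"twist":0},{"translation":[0,0,0],"twist":0}])

```text
t: 8.1
ee_pos: [0.6278, -0.069, 0.0731]
eef_rot: [-0.0, 0.752, 0.66, 0.0]
force: [-0.6, -0.2, -0.3]
finger_gap: 0.0008
gripper_force: 0.0
```

```bash
cat > chk.py <<'E'
from fit import *
import sys
# model edge-corner pixels for several angles against the picture's blue area
w,name=sys.argv[1],sys.argv[2]
c=read_camera(name); s=observe(); print(s["t"],s["ee_pos"],s["eef_rot"],s["force"])
p=[.6549,.0379,-.1274]
for k in{"L":["left_wall"],"R":["right_wall"],"F":["front_wall"]}[w]:
    for d in regions_of(k,c)[:2]:
        m=d["region"]; v,u=np.nonzero(m); print(k,round(d["p"],2),"u",u.min(),u.max(),"v",v.min(),v.max(),m.sum())
        for a in(.4,1.0,1.3,1.5,1.57):
            l=(-.073,.073) if w=="F" else (-.08,.064)
            q=proj(c,world(p,[wall(w,x,r,t,a) for x in l for r in(0,.075) for t in(-.003,.003)])).astype(np.float32)
            h=cv2.convexHull(q).astype(int); mm=np.zeros(m.shape,np.uint8); cv2.fillConvexPoly(mm,h,1)
            print(a,"IoU",round((m&(mm>0)).sum()/(m|(mm>0)).sum(),3),q.min(0).round(),q.max(0).round())
E
python3 chk.py R wrist; python3 chk.py R top
```

```text
8.15 [ 0.62780558 -0.06860785  0.07312581] [-1.13616446e-04  7.51484878e-01  6.59750299e-01  8.48125958e-05] [-0.62369819  0.03292331 -0.17261959]
right_wall 0.72 u 139 518 v 199 256 16577
0.4 IoU 0.284 [190. 203.] [465. 344.]
1.0 IoU 0.318 [161. 200.] [498. 329.]
1.3 IoU 0.433 [148. 199.] [513. 295.]
1.5 IoU 0.702 [142. 199.] [521. 263.]
1.57 IoU 0.905 [140. 199.] [522. 251.]
right_wall 0.54 u 42 591 v 0 308 117896
0.4 IoU 0.084 [190. 203.] [465. 344.]
1.0 IoU 0.096 [161. 200.] [498. 329.]
1.3 IoU 0.119 [148. 199.] [513. 295.]
1.5 IoU 0.14 [142. 199.] [521. 263.]
1.57 IoU 0.144 [140. 199.] [522. 251.]
8.25 [ 0.62782082 -0.06817353  0.07314576] [-1.10733916e-04  7.51265828e-01  6.59999727e-01  5.97634418e-05] [-0.07981316 -0.28099051  0.5432142 ]
```

The right wall clicked and stays: the model fits best at 1.57, with the finger 20 mm away. Now the left wall, going over the top.

Emit:
play_rows(deltas=[{"translation":[0,-2,45],"twist":0},{"translation":[0,0,50],"twist":0},{"translation":[5,35,20],"twist":0},{"translation":[7,50,0],"twist":0},{"translation":[7,50,0],"twist":0}])

```text
t: 8.93
ee_pos: [0.6471, 0.0661, 0.1889]
eef_rot: [0.0, 0.751, 0.66, 0.0]
force: [0.4, -0.5, -0.4]
finger_gap: 0.0008
gripper_force: 0.0
```

Emit:
play_rows(deltas=[{"translation":[7,50,0],"twist":0},{"translation":[6,50,0],"twist":0},{"translation":[6,40,0],"twist":0},{"translation":[0,0,0],"twist":0}])

```text
t: 9.43
ee_pos: [0.6654, 0.2084, 0.1877]
eef_rot: [-0.0, 0.75, 0.662, 0.0]
force: [-0.4, -0.9, -0.0]
finger_gap: 0.0003
gripper_force: 0.0
```

Emit:
play_rows(deltas=[{"translation":[0,0,-50],"twist":0},{"translation":[0,0,-50],"twist":0},{"translation":[0,0,-35],"twist":0},{"translation":[0,0,-18],"twist":0},{"translation":[0,0,0],"twist":0}])

```text
t: 10.05
ee_pos: [0.6652, 0.2039, 0.0342]
eef_rot: [-0.001, 0.751, 0.66, -0.001]
force: [0.3, -0.3, 0.0]
finger_gap: 0.0005
gripper_force: 0.0
```

Run:
```python
from h import *
c=read_camera("wrist"); save(c,"w5"); s=observe(); print(s["ee_pos"],s["force"])
```

```text
[0.66636102 0.20425783 0.03580907] [-0.75255213 -0.82181176 -0.02850219]
```

View pics/w5.png

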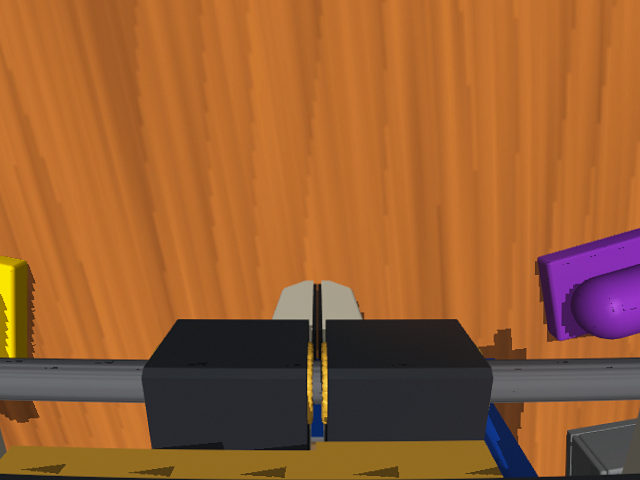

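The wrist camera now faces away from the wall; the yellow and purple look-alikes at (10,300) and (600,295) are clear. I'll mirror the moves that worked on the right wall.

Emit:
play_rows(deltas=[{"translation":[-0.5,-4,-4],"twist":0},{"translation":[-0.4,-3,0],"twist":0},{"translation":[-0.2,-2,0],"twist":0},{"translation":[0,0,0],"twist":0}])

```text
t: 10.6
ee_pos: [0.665, 0.1955, 0.0316]
eef_rot: [0.0, 0.751, 0.66, 0.0]
force: [-0.1, 1.0, -0.7]
finger_gap: 0.0008
gripper_force: 0.0
```

Emit:
play_rows(deltas=[{"translation":[-0.4,-3,0],"twist":0},{"translation":[-0.4,-3.2,5],"twist":0},{"translation":[-0.4,-3.2,6],"twist":0},{"translation":[-0.6,-4.6,6],"twist":0},{"translation":[-0.6,-4.6,5],"twist":0}])

```text
t: 11.22
ee_pos: [0.6624, 0.177, 0.0539]
eef_rot: [0.0, 0.751, 0.66, 0.0]
force: [-0.1, 4.2, 2.5]
finger_gap: 0.0008
gripper_force: 1.8
```

```bash
python3 chk.py L top;python3 chk.py L scene
```

```text
11.275 [0.66265838 0.17621829 0.05450294] [4.81541012e-04 7.51278323e-01 6.59985290e-01 2.57993615e-04] [-0.3324708   2.42054718  1.9116699 ]
left_wall 0.59 u 247 272 v 164 230 1213
0.4 IoU 0.572 [234. 165.] [274. 231.]
1.0 IoU 0.767 [243. 162.] [275. 231.]
1.3 IoU 0.601 [251. 161.] [275. 231.]
1.5 IoU 0.345 [258. 162.] [275. 231.]
1.57 IoU 0.237 [260. 162.] [275. 231.]
11.375 [0.66257935 0.17628304 0.05355033] [ 4.57861753e-04  7.51379341e-01  6.59870348e-01 -6.65999129e-06] [0.22209867 1.2297149  1.22514009]
left_wall 0.58 u 369 383 v 258 288 236
0.4 IoU 0.225 [362. 255.] [395. 298.]
1.0 IoU 0.263 [362. 245.] [386. 298.]
1.3 IoU 0.148 [361. 242.] [379. 297.]
1.5 IoU 0.0 [361. 241.] [374. 297.]
1.57 IoU 0.0 [361. 240.] [372. 297.]
```

Same as the right wall (about 0.9 rad). Continuing with the mirrored steps.

Emit:
play_rows(deltas=[{"translation":[-0.6,-5,4],"twist":0},{"translation":[-0.7,-5.5,4],"twist":0},{"translation":[-0.8,-6,3.5],"twist":0},{"translation":[-0.8,-6,3],"twist":0},{"translation":[0,0,0],"twist":0}])

```text
t: 12.05
ee_pos: [0.6595, 0.1538, 0.0679]
eef_rot: [0.0, 0.751, 0.66, -0.0]
force: [-0.3, 0.0, -0.2]
finger_gap: 0.0006
gripper_force: 0.2
```

Emit:
play_rows(deltas=[{"translation":[-0.8,-6,2],"twist":0},{"translation":[-0.8,-6,2],"twist":0},{"translation":[-0.6,-5,1],"twist":0},{"translation":[-0.4,-3,0],"twist":0},{"translation":[0,0,0],"twist":0}])

```text
t: 12.68
ee_pos: [0.6569, 0.1337, 0.0729]
eef_rot: [0.0, 0.751, 0.66, -0.0]
force: [0.7, 0.2, -0.4]
finger_gap: 0.0003
gripper_force: 0.0
```

Emit:
play_rows(deltas=[{"translation":[-0.3,-2,0],"twist":0},{"translation":[-0.1,-1,0],"twist":0},{"translation":[0,0,0],"twist":0}])

```text
t: 13.05
ee_pos: [0.6565, 0.1314, 0.0727]
eef_rot: [0.0, 0.751, 0.66, -0.0]
force: [-0.1, -0.5, -0.2]
finger_gap: 0.0002
gripper_force: 0.1
```

Emit:
play_rows(deltas=[{"translation":[-0.1,-1,0],"twist":0},{"translation":[-0.1,-1,0],"twist":0}])

```text
t: 13.3
ee_pos: [0.6562, 0.1297, 0.0726]
eef_rot: [-0.0, 0.751, 0.66, 0.0]
force: [0.9, 0.5, 0.9]
finger_gap: 0.0005
gripper_force: 0.4
```

Emit:
play_rows(deltas=[{"translation":[-0.1,-0.8,0],"twist":0},{"translation":[-0.1,-0.8,0],"twist":0}])

```text
t: 13.55
ee_pos: [0.6562, 0.1293, 0.0727]
eef_rot: [-0.001, 0.751, 0.66, 0.001]
force: [1.3, 7.9, -0.2]
finger_gap: 0.0005
gripper_force: 3.6
```

Emit:
play_rows(deltas=[{"translation":[-0.1,-0.6,0],"twist":0}])

```text
t: 13.68
ee_pos: [0.6562, 0.1293, 0.0727]
eef_rot: [-0.001, 0.751, 0.66, 0.001]
force: [1.7, 8.1, -0.1]
finger_gap: 0.0006
gripper_force: 4.2
```

Emit:
play_rows(deltas=[{"translation":[0.5,5,0],"twist":0},{"translation":[1,8,0],"twist":0},{"translation":[1,10,0],"twist":0},{"translation":[0,0,0],"twist":0}])

```text
t: 14.18
ee_pos: [0.6584, 0.1513, 0.0725]
eef_rot: [-0.0, 0.751, 0.661, -0.0]
force: [-0.4, 1.0, 0.7]
finger_gap: 0.0002
gripper_force: 0.0
```

```bash
python3 chk.py L top;python3 chk.py R top
python3 - <<'E'
from h import *
a=read_camera("top")["img"][120:300,200:400]; b=read_camera("scene")["img"][190:330,270:430]
cv2.imwrite("pics/p6.png",np.hstack([cv2.resize(a,(400,400),interpolation=2),cv2.resize(b,(400,400),interpolation=2)])[:,:,::-1])
E
```

```text
14.225 [0.65840508 0.15088655 0.07257424] [ 7.07079404e-05  7.50896968e-01  6.60419355e-01 -1.18193428e-04] [0.10489738 0.88540417 0.49020835]
left_wall 0.95 u 260 273 v 165 229 413
0.4 IoU 0.186 [234. 165.] [274. 231.]
1.0 IoU 0.25 [243. 162.] [275. 231.]
1.3 IoU 0.377 [251. 161.] [275. 231.]
1.5 IoU 0.593 [258. 162.] [275. 231.]
1.57 IoU 0.766 [260. 162.] [275. 231.]
14.325 [0.65840041 0.15036717 0.07259155] [ 6.01565899e-05  7.51124642e-01  6.60160394e-01 -1.50328432e-04] [-0.32014091 -0.09823498  0.0576243 ]
right_wall 0.62 u 329 340 v 174 237 231
0.4 IoU 0.089 [331. 180.] [369. 241.]
1.0 IoU 0.152 [330. 174.] [359. 239.]
1.3 IoU 0.255 [330. 172.] [350. 239.]
1.5 IoU 0.529 [330. 170.] [344. 239.]
1.57 IoU 0.725 [330. 170.] [342. 239.]
```

View pics/p6.png

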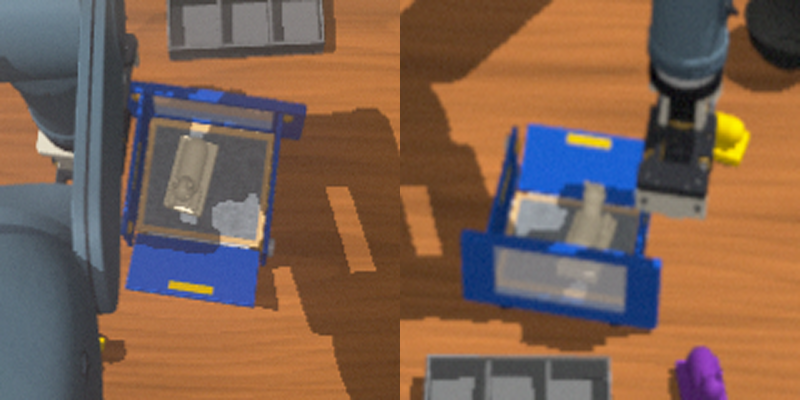

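Both end walls stand upright with the finger clear, and the carving is still on its pad at (190,175). Now the front wall: rise, turn -1.571 and go to the near side.

Emit:
play_rows(deltas=[{"translation":[0,2,45],"twist":0},{"translation":[0,0,50],"twist":0},{"translation":[0,0,20],"twist":-0.16},{"translation":[-20,-12,0],"twist":-0.16},{"translation":[-20,-12,0],"twist":-0.16}])

```text
t: 15.1
ee_pos: [0.6182, 0.128, 0.1881]
eef_rot: [0.0, 0.888, 0.46, 0.0]
force: [0.3, -0.0, -0.1]
finger_gap: 0.0006
gripper_force: 0.0
```

Emit:
play_rows(deltas=[{"translation":[-20,-12,0],"twist":-0.16},{"translation":[-20,-12,0],"twist":-0.16},{"translation":[-20,-12,0],"twist":-0.16},{"translation":[-20,-12,0],"twist":-0.16},{"translation":[-20,-12,0],"twist":-0.16}])

```text
t: 15.72
ee_pos: [0.5177, 0.0678, 0.1878]
eef_rot: [0.0, 0.997, 0.078, 0.0]
force: [0.5, -0.1, -0.5]
finger_gap: 0.0004
gripper_force: 0.0
```

Emit:
play_rows(deltas=[{"translation":[-17,-9,0],"twist":-0.16},{"translation":[0,0,0],"twist":-0.131},{"translation":[0,0,0],"twist":0}])

```text
t: 16.1
ee_pos: [0.5014, 0.0591, 0.1879]
eef_rot: [0.0, 0.998, -0.064, 0.0]
force: [-0.7, 0.2, -0.2]
finger_gap: 0.0009
gripper_force: 0.0
```

Run:
```python
from h import *
s=observe(); p=s["ee_pos"];q=s["eef_rot"];print(p,q,"yaw",2*np.arctan2(q[2],q[1]),s["joints"].round(2))
print("move to pre-contact",np.array([.5012,.0576,.031])-p)
```

```text
[0.50141534 0.05911338 0.1879462 ] [ 2.73807682e-05  9.97933252e-01 -6.42582638e-02  3.13992026e-04] yaw -0.12860514226131248 [-0.1   0.2   1.69 -0.    1.25  1.6 ]
move to pre-contact [-0.00021534 -0.00151338 -0.1569462 ]
```

Emit:
play_rows(deltas=[{"translation":[0,-1.5,-50],"twist":0},{"translation":[0,0,-50],"twist":0},{"translation":[0,0,-38],"twist":0},{"translation":[0,0,-19],"twist":0},{"translation":[0,0,0],"twist":0}])

```text
t: 16.73
ee_pos: [0.5003, 0.0581, 0.0292]
eef_rot: [-0.0, 0.998, -0.063, -0.002]
force: [-0.9, -1.3, 0.5]
finger_gap: 0.0004
gripper_force: 0.0
```

Emit:
play_rows(deltas=[{"translation":[5,-0.6,0],"twist":0},{"translation":[4,-0.5,0],"twist":0},{"translation":[3,-0.4,0],"twist":0},{"translation":[0,0,0],"twist":0}])

```text
t: 17.23
ee_pos: [0.5141, 0.0563, 0.0311]
eef_rot: [0.0, 0.998, -0.065, 0.001]
force: [0.2, 0.4, 0.1]
finger_gap: 0.0005
gripper_force: 0.0
```

Emit:
play_rows(deltas=[{"translation":[3,-0.4,0],"twist":0},{"translation":[3.2,-0.4,5],"twist":0},{"translation":[3.2,-0.4,6],"twist":0},{"translation":[4.6,-0.6,6],"twist":0},{"translation":[4.6,-0.6,5],"twist":0}])

```text
t: 17.85
ee_pos: [0.5323, 0.054, 0.0532]
eef_rot: [0.0, 0.998, -0.065, -0.0]
force: [-1.2, 0.6, 0.5]
finger_gap: 0.0003
gripper_force: 0.6
```

Emit:
play_rows(deltas=[{"translation":[5,-0.6,4],"twist":0},{"translation":[5.5,-0.7,4],"twist":0},{"translation":[6,-0.8,3.5],"twist":0},{"translation":[6,-0.8,3],"twist":0},{"translation":[0,0,0],"twist":0}])

```text
t: 18.48
ee_pos: [0.5558, 0.0509, 0.0674]
eef_rot: [0.0, 0.998, -0.065, 0.001]
force: [-0.0, -0.0, 0.2]
finger_gap: 0.0004
gripper_force: 0.2
```

```bash
python3 chk.py F top; python3 chk.py F wrist
python3 - <<'E'
from h import *
c=read_camera("wrist"); save(c,"w7")
E
```

```text
18.525 [0.55523839 0.05104595 0.06720025] [ 3.48399744e-06  9.97912040e-01 -6.45854614e-02  5.27421243e-04] [-0.60090687 -1.04728821  1.81580332]
front_wall 0.58 u 264 324 v 226 234 17
0.4 IoU 0.004 [263. 223.] [330. 260.]
1.0 IoU 0.015 [263. 223.] [330. 245.]
1.3 IoU 0.016 [264. 222.] [330. 236.]
1.5 IoU 0.0 [264. 218.] [331. 233.]
1.57 IoU 0.0 [265. 215.] [331. 233.]
18.625 [0.55462455 0.05112829 0.0669707 ] [-1.01455908e-05  9.97913396e-01 -6.45666444e-02  4.72023759e-05] [-0.02153225 -1.01349643 -0.06748969]
front_wall 0.85 u 127 503 v 194 297 34229
0.4 IoU 0.622 [173. 192.] [462. 337.]
1.0 IoU 0.74 [139. 189.] [496. 319.]
1.3 IoU 0.767 [123. 188.] [512. 283.]
1.5 IoU 0.428 [115. 187.] [520. 249.]
1.57 IoU 0.311 [113. 187.] [521. 236.]
```

View pics/w7.png

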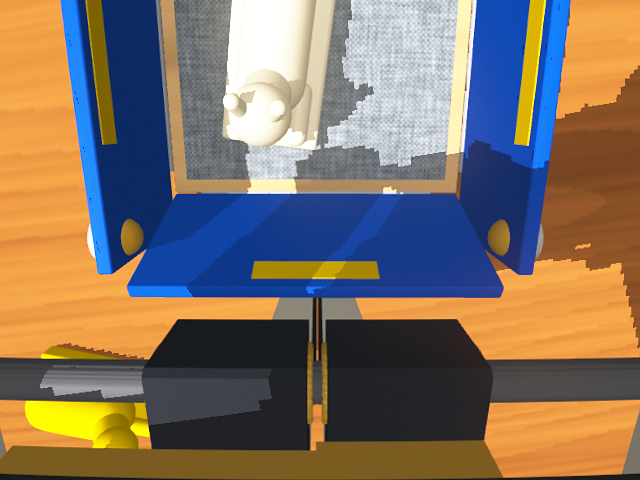

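The front wall is at about 1.25 rad, its edge at row 290. It is rising between the upright end walls, whose balls are at (132,237) and (499,237). I'll continue gently.

Emit:
play_rows(deltas=[{"translation":[6,-0.8,2],"twist":0},{"translation":[6,-0.8,2],"twist":0},{"translation":[5,-0.6,1],"twist":0},{"translation":[3,-0.4,0],"twist":0},{"translation":[0,0,0],"twist":0}])

```text
t: 19.35
ee_pos: [0.5759, 0.0484, 0.0725]
eef_rot: [0.0, 0.998, -0.065, 0.001]
force: [-0.1, 0.4, -0.1]
finger_gap: 0.0002
gripper_force: 0.0
```

Emit:
play_rows(deltas=[{"translation":[2,-0.3,0],"twist":0},{"translation":[1,-0.1,0],"twist":0},{"translation":[0,0,0],"twist":0}])

```text
t: 19.73
ee_pos: [0.5778, 0.0481, 0.0722]
eef_rot: [0.0, 0.998, -0.065, 0.0]
force: [-0.9, 0.3, 1.1]
finger_gap: 0.0005
gripper_force: 0.4
```

Emit:
play_rows(deltas=[{"translation":[1,-0.1,0],"twist":0},{"translation":[1,-0.1,0],"twist":0}])

```text
t: 19.98
ee_pos: [0.5796, 0.0479, 0.0722]
eef_rot: [0.0, 0.998, -0.065, 0.0]
force: [-1.7, -0.1, 0.5]
finger_gap: 0.0003
gripper_force: 0.6
```

Emit:
play_rows(deltas=[{"translation":[1,-0.1,0],"twist":0},{"translation":[0.5,0,0],"twist":0}])

```text
t: 20.23
ee_pos: [0.5811, 0.0478, 0.0721]
eef_rot: [0.0, 0.998, -0.065, -0.0]
force: [-1.0, -0.4, 0.2]
finger_gap: 0.0004
gripper_force: 0.8
```

Emit:
play_rows(deltas=[{"translation":[0.7,-0.1,0],"twist":0}])

```text
t: 20.35
ee_pos: [0.5812, 0.0478, 0.0721]
eef_rot: [-0.0, 0.998, -0.065, -0.001]
force: [-5.1, -0.0, 1.9]
finger_gap: 0.0003
gripper_force: 2.0
```

Emit:
play_rows(deltas=[{"translation":[0.7,-0.1,0],"twist":0}])

```text
t: 20.48
ee_pos: [0.5812, 0.0478, 0.072]
eef_rot: [-0.0, 0.998, -0.065, -0.001]
force: [-6.8, 0.6, 4.6]
finger_gap: 0.0004
gripper_force: 3.3
```

Emit:
play_rows(deltas=[{"translation":[0.7,-0.1,0],"twist":0}])

```text
t: 20.6
ee_pos: [0.5812, 0.0478, 0.0719]
eef_rot: [-0.0, 0.998, -0.064, -0.002]
force: [-9.1, -0.2, 5.2]
finger_gap: 0.0008
gripper_force: 4.2
```

```bash
python3 chk.py F wrist
python3 - <<'E'
from h import *
c=read_camera("wrist"); im=c["img"][140:340,80:560,::-1]; cv2.imwrite("pics/w8.png",cv2.resize(im,None,fx=1.66,fy=1.66))
E
```

```text
20.65 [0.58122633 0.04780287 0.07192814] [-5.55456260e-05  9.97917690e-01 -6.44683798e-02 -2.02691512e-03] [-7.1887672   0.12009329  4.29131537]
front_wall 0.66 u 128 503 v 236 298 20656
0.4 IoU 0.393 [181. 237.] [454. 377.]
1.0 IoU 0.406 [151. 234.] [484. 368.]
1.3 IoU 0.52 [137. 233.] [498. 339.]
1.5 IoU 0.773 [130. 233.] [505. 310.]
1.57 IoU 0.926 [129. 233.] [507. 298.]
```

View pics/w8.png

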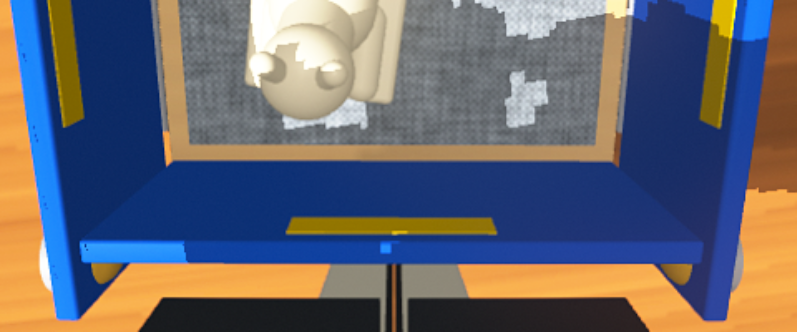

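The front wall matches 1.57, and both balls, at crop (103,272) and (680,272), are on its outer side. I'll back off and verify.

Emit:
play_rows(deltas=[{"translation":[-5,0.6,0],"twist":0},{"translation":[-8,1,0],"twist":0},{"translation":[-10,1.3,0],"twist":0},{"translation":[-40,5,0],"twist":0},{"translation":[-30,4,30],"twist":0}])

```text
t: 21.38
ee_pos: [0.4864, 0.0598, 0.1004]
eef_rot: [-0.0, 0.998, -0.065, -0.003]
force: [-0.4, -0.0, 0.7]
finger_gap: 0.0003
gripper_force: 0.0
```

Emit:
play_rows(deltas=[{"translation":[-20,0,50],"twist":0},{"translation":[-20,0,50],"twist":0},{"translation":[0,0,0],"twist":0},{"translation":[0,0,0],"twist":0}])

```text
t: 21.88
ee_pos: [0.4498, 0.0595, 0.2019]
eef_rot: [-0.0, 0.998, -0.065, 0.0]
force: [-0.0, 0.1, -0.1]
finger_gap: 0.0005
gripper_force: 0.0
```

```bash
for w in L R F; do python3 chk.py $w wrist|egrep "wall|1.3|1.57"; done;  python3 chk.py F scene|egrep "wall|1.3|1.57"
python3 - <<'E'
from h import *
a=read_camera("wrist")["img"]; b=read_camera("scene")["img"][190:330,270:430]
cv2.imwrite("pics/p9.png",np.hstack([cv2.resize(a,(400,400),interpolation=2),cv2.resize(b,(400,400),interpolation=2)])[:,:,::-1])
E
```

```text
21.925 [0.44956034 0.05950131 0.20115751] [-5.27122021e-05  9.97911561e-01 -6.45918701e-02 -6.35523183e-04] [ 0.78422795 -1.10410846 -0.84920404]
left_wall 0.55 u 171 214 v 0 56 1537
1.3 IoU 0.447 [ 130. -228.] [217.  58.]
1.57 IoU 0.602 [ 163. -232.] [217.  58.]
22.025 [0.44951711 0.05948953 0.20064873] [-8.54382860e-05  9.97910827e-01 -6.45911570e-02 -1.39897659e-03] [-0.51654359 -0.16738077  0.15960739]
right_wall 0.92 u 405 445 v 0 55 1448
1.3 IoU 0.451 [ 405. -234.] [487.  56.]
1.57 IoU 0.661 [ 405. -238.] [454.  56.]
22.125 [0.44971671 0.05945491 0.20082855] [-7.25502970e-05  9.97911095e-01 -6.45887174e-02 -1.31876258e-03] [ 0.29864029 -0.70482867  0.16963177]
front_wall 0.88 u 189 426 v 0 36 7392
1.3 IoU 0.147 [192.  28.] [426.  48.]
1.57 IoU 0.918 [189.   0.] [429.  36.]
22.225 [0.44994335 0.05942066 0.20122947] [-5.29693865e-05  9.97911733e-01 -6.45854168e-02 -9.45750425e-04] [-0.28168013  0.1080628   0.66922068]
front_wall 0.96 u 316 369 v 238 262 988
1.3 IoU 0.721 [316. 234.] [369. 264.]
1.57 IoU 0.815 [315. 237.] [368. 265.]
front_wall 0.36 u 363 374 v 244 278 173
1.3 IoU 0.003 [316. 234.] [369. 264.]
1.57 IoU 0.002 [315. 237.] [368. 265.]
```

View pics/p9.png

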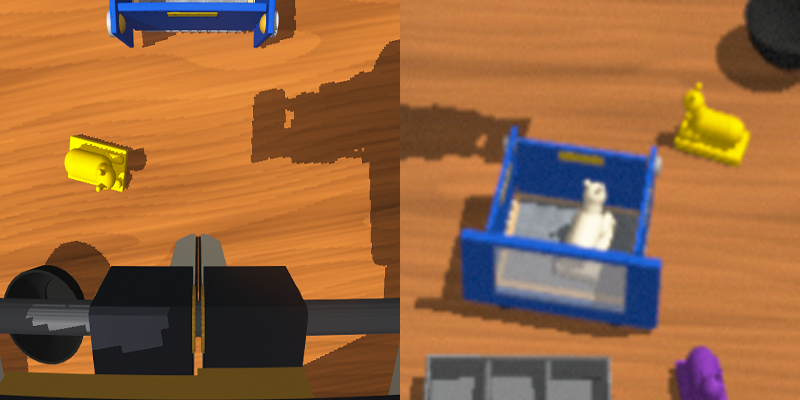

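All three walls stand upright by themselves, the carving is in place, and the robot touches nothing. I'm handing the job in.

```bash
python3 -c "
from station import *
print(job_done())"
```

```text
the job is handed in; nothing more can be done
None
```

I raised the right, left and then front walls; each stayed upright after I let go, the carving still stands on its pad, and I handed the job in at about 22 s (no verdict came back), with wrist force readings around 10 N at most.

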